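Point out bottle and flask for the assistant, then call

TASK

Show the lab assistant what to pour into what: with the tool pointing down, hold the fingertips just above the cap of the tallest of the three reagent bottles (centred, within about 5 cm, no contact) for at least two seconds, then do the same above the mouth of the conical flask. Then press the call button on the bench all the way down, let it spring back and draw clear. Do not touch or move any bottle or vessel, and do not point at the other two bottles or the beaker.

Things in the scene. Friction and masses are not known exactly. Their poses are not given: they have to be found in the camera images.
- bottle_tall: the tallest of the three round screw-cap reagent bottles, 62 mm diameter, 124 mm high, cap 38 mm diameter. Stands loose and upright (up to 2 degrees of lean) on the bench. Origin: centre of its underside; z up. The three bottles swap places between runs, and so do flask, beaker and call button.
- bottle_tall_top (a point): centre of its flat cap top (bottle_tall), 124 mm above its underside
- bottle_mid: the middle-sized reagent bottle, 56 mm diameter, 112 mm high, cap 33 mm diameter; must not be pointed at or touched. Stands loose and upright (up to 2 degrees of lean) on the bench. Origin: centre of its underside; z up. The three bottles swap places between runs, and so do flask, beaker and call button.
- bottle_mid_top (a point): centre of its cap top (bottle_mid), 112 mm above its underside
- bottle_small: the smallest reagent bottle, 50 mm diameter, 100 mm high, cap 30 mm diameter; must not be pointed at or touched. Stands loose and upright (up to 2 degrees of lean) on the bench. Origin: centre of its underside; z up. The three bottles swap places between runs, and so do flask, beaker and call button.
- bottle_small_top (a point): centre of its cap top (bottle_small), 100 mm above its underside
- conical: clear conical flask with a narrow neck, 62 mm diameter at the base, 104 mm high. Stands loose and upright (up to 2 degrees of lean) on the bench. Origin: centre of its underside; z up. The three bottles swap places between runs, and so do flask, beaker and call button.
- conical_top (a point): centre of its mouth (conical), 104 mm above its underside
- straight: clear straight-sided beaker, 52 mm diameter, 70 mm high; must not be pointed at or touched. Stands loose and upright (up to 2 degrees of lean) on the bench. Origin: centre of its underside; z up. The three bottles swap places between runs, and so do flask, beaker and call button.
- straight_top (a point): centre of its open mouth (straight), 70 mm above its underside
- call_top (a point): centre of the top of the round grey push button, 36 mm diameter, in a low white housing fixed to the bench; press straight down here
- call (a joint): travel of the spring push button: 0 released, grows as it is pressed, 0.006 m fully down (takes about 5 N); springs back by itself; it counts as pressed beyond 0.004 m
There are look-alikes about, which are no part of the job. What is shaped like the straight but blue is not meant.

How it is judged (in metres and radians):
On the way, in this order (a step that is already met when the one before it is completed fails the run):
1. the tool points down at the cap of the tallest bottle and dwells two seconds (TCP within 20 mm sideways and 75 mm above) (horizontal distance between the grasp point and bottle_tall_top below 0.02 m and z of the grasp point in the frame of bottle_tall_top between 0.015 and 0.075 m and angle between the grasp point's own z axis and vertical above 2.5 rad), for 2 s.
2. the tool points down at the mouth of the conical flask and dwells two seconds (TCP within 20 mm sideways and 75 mm above) (horizontal distance between the grasp point and conical_top below 0.02 m and z of the grasp point in the frame of conical_top between 0.015 and 0.075 m and angle between the grasp point's own z axis and vertical above 2.5 rad), for 2 s.
3. the call button is pressed down by the robot (value of joint call above 0.004 m), for 0.02 s.
At the end, for the whole second after the job is handed in: The button is back up (less than 1.5 mm down); all three bottles, the flask and the beaker stand upright within 10 mm of where they stood (value of joint call below 0.0015 m and distance of each of bottle_tall, bottle_mid, bottle_small, conical, straight from where it was at the start of the episode below 0.01 m and angle between each of bottle_tall, bottle_mid, bottle_small, conical, straight's own z axis and vertical below 0.1 rad); the robot touches nothing.
It fails at once if the robot touches a bottle, the flask or the beaker (contact force between any of the arm, the fingers and bottle_tall above 0.2 N or contact force between any of the arm, the fingers and bottle_mid above 0.2 N or contact force between any of the arm, the fingers and bottle_small above 0.2 N or contact force between any of the arm, the fingers and conical above 0.2 N or contact force between any of the arm, the fingers and straight above 0.2 N).
It fails at once if a bottle, the flask or the beaker is moved, lifted or tipped (distance of any of bottle_tall, bottle_mid, bottle_small, conical, straight from where it was at the start of the episode above 0.015 m or angle between any of bottle_tall, bottle_mid, bottle_small, conical, straight's own z axis and vertical above 0.2 rad).
It fails at once if the tool is lowered close over a wrong bottle or the beaker (TCP within 20 mm sideways and 45 mm above its top) ((horizontal distance between the grasp point and bottle_mid_top below 0.02 m and z of the grasp point in the frame of bottle_mid_top between 0.015 and 0.045 m) or (horizontal distance between the grasp point and bottle_small_top below 0.02 m and z of the grasp point in the frame of bottle_small_top between 0.015 and 0.045 m) or (horizontal distance between the grasp point and straight_top below 0.02 m and z of the grasp point in the frame of straight_top between 0.015 and 0.045 m)).
It also fails if it takes over 54 s, if anything falls off the work surface, if the arm or the gripper's body presses on something with over 40 N, if the wrist force passes 120 N, or if a joint passes its speed limit or range.

ROBOT

A 6-joint arm with a two-finger parallel gripper is mounted at the origin on a cart in front of the work surface, level with it; the furniture and walls round the work are solid. World frame = base frame: x ahead of the robot, y to its left, z up, the work surface at z = 0. Lengths are in m, angles in degrees, forces in N, time in s.
With the tool pointing down it reaches from about 0.425 to 0.925 m from the base axis. Payload 12.5 kg.
Tool frame: the origin (TCP) lies between the finger pads, 19 mm behind the fingertips; this is the grasp point; z points along the fingers, y is the line along which they close (so a half turn about z gives the same grasp; the last joint's range is limited). The gripper opens to 85 mm and grips with 20 to 120 N. Pads are 22 mm wide; open, the fingers measure 114 mm over their backs; the gripper's body (76 mm by 85 mm) begins 54 mm behind the grasp point. The pads swing forward as they close: fully open they stand 13 mm farther back than shut.
Start: joints at [62.705, 28.126, 89.318, -0, 62.55, -6.05], TCP at [0.226, 0.583, 0.25] pointing down, gripper open.
Joint ranges: [-177.58, 177.58], [-47.91, 125.51], [2.72, 160], [-65.01, 245.01], [3.68, 167.84], [-153.87, 153.87]. Speed limits (degrees/s): [127.2, 127.2, 159.86, 180, 180, 180].

INTERFACE

Orientations are given as a 3x3 rotation matrix whose columns are the frame's x, y, z axes.
In Python, from rig import ctrl gives the robot as it stands. The module is installed in compiled form; this text tells all that it offers.
- The arm moves only by the tool apply_moves, never from a script. Its argument "series" is one flat list of numbers, 7 for each row, row after row: the turn, a rotation vector about the tool's x, y, z in parts of the range, where 1.0 means 90 degrees, then the shift along the tool's x, y, z in shares of 750 mm (1.0 is 750 mm), then the opening, from 0 (shut) to 1 (fully open). In form: [wx, wy, wz, dx, dy, dz, grip, wx, wy, wz, dx, dy, dz, grip, ...]. A call has 1 to 10 rows; each row is the pose to reach, as a shift and turn from the pose commanded when the call began, along the tool's axes at that moment; what a row does not reach only later rows make up. A row lasts 1/10 s, in which the tool goes at most 50 mm and 8.59 degrees, less where a joint would pass 70% of its speed; a pose out of reach is approached as far as the arm can. A shift or turn number past 1, either way, is cut back to 1. A call with a gripper value outside its range is refused whole. The fingers move at their own pace and stop on an object; "force" is the grip in N (left out, the last holds). Time passes only in rows, so rows that repeat a pose let the fingers close. It gives the time, the measured TCP pose, the force, the opening and the grip force at its end, in the units of the state.
- ctrl.sense(): the state, without advancing time (a new reading comes with each control period).
- ctrl.snapshot(name): name is "scene" or "top"; returns a dict with "color" (400x640x3 uint8, red, green, blue), "fx", "fy", "cx", "cy" (pixels), "origin" and "attitude" of the camera in the world. Camera axes: x right, y down, z forward; pixel columns grow to the right and rows downward; lengths in m; the calibration is good to about 2 mm. A picture is of the moment at which its call begins. There is no depth.
- ctrl.job_done(): hands the job in; it is judged then, once.
The state is a dict: "clock": time; "joints": joint angles; "dq": joint speeds; "joint_torque": joint torques, N m; "tool_pos": TCP position; "tcp_rot": TCP orientation; "wrist_force": force on the tool from outside, world axes, zero at the start; "wrist_torque": the same for the moment, N m; "grip_width": finger opening in m; "grasp_force": force on a finger pad.
Only numpy, scipy, OpenCV 4.12 (cv2) and the standard library are available. Lean on these libraries where they do the work, as an engineer would, in place of code of your own. Each camera call takes 0.05 s, during which the arm holds its last target. There are 200 camera calls.

## Working session

There is one attempt and no reset: what is moved stays moved. The work goes in short steps, Python scripts to look and compute and a tool call to move; the robot and the scene stay as the last step left them, time stands still between calls to the robot, and variables do not carry over. Pictures are saved under pics/ and viewed, at most 10 in all, crops included, and the job is handed in when it is done.

Besides the shell and the picture viewer there is one more tool, called after "Request:" as name(argument=value, ...), one argument or row to a line, values as JSON. apply_moves: Moves the arm, as the interface text tells. Its arguments: {"type":"object","properties":{"series":{"type":"array"},"force":{"type":"number"}},"required":["series"]}

```bash
mkdir -p pics
python3 - <<'E'
from rig import ctrl
import cv2,numpy as np
for n in("scene","top"):
    s=ctrl.snapshot(n); cv2.imwrite(f"pics/{n}0.png",s["color"][:,:,::-1]); print(n,s["fx"],s["fy"],s["cx"],s["cy"],np.round(s["origin"],4),np.round(s["attitude"],4).tolist())
s=ctrl.sense(); print(s["clock"],s["tool_pos"],np.round(s["tcp_rot"],4),s["grip_width"])
E
```

```text
scene 374.7056155829292 374.7056155829292 318.07340332623266 194.6446007765447 [ 0.0235 -0.2372  0.7014] [[0.4799, -0.6082, 0.6323], [-0.8772, -0.3471, 0.3318], [0.0177, -0.7139, -0.7001]]
top 386.5434687491651 386.5434687491651 318.95675780965337 199.29188621016456 [0.4661 0.0511 0.9537] [[-0.0065, -0.9978, 0.0654], [-0.9999, 0.0055, -0.016], [0.0156, -0.0655, -0.9977]]
0.1 [0.22635889 0.5823556  0.24947191] [[-9.320e-01  3.624e-01 -5.000e-04]
 [ 3.624e-01  9.320e-01 -9.000e-04]
 [ 1.000e-04 -1.000e-03 -1.000e+00]] 0.08583015316676908
```

View pics/scene0.png

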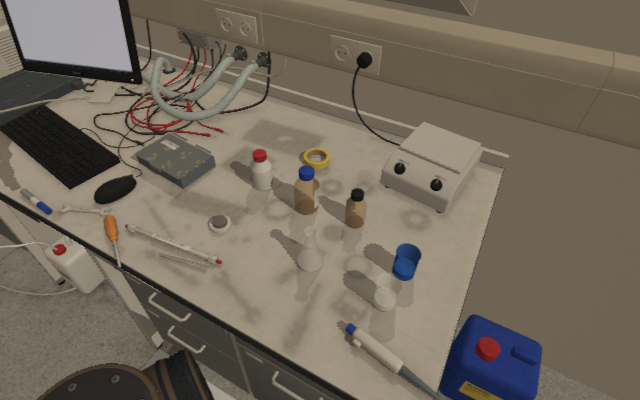

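View pics/top0.png

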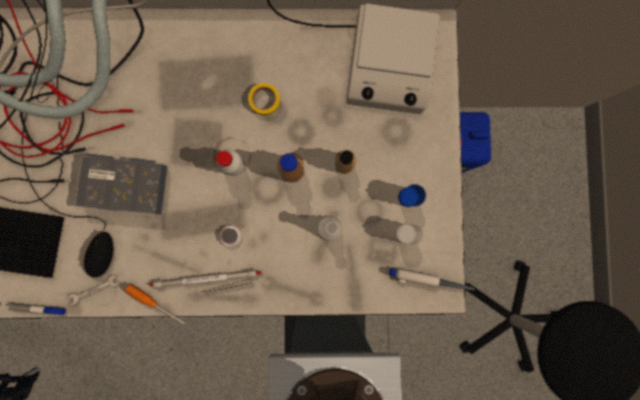

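The scene view shows a red-cap white bottle (260,168), a blue-cap bottle (306,190) and a black-cap bottle (356,208). The flask is at (310,250), the clear beaker at (385,292) and the button at (220,223). The top view has the same order: caps at (225,158), (289,162) and (346,158), flask (330,228), beaker (406,233), button (229,236). I'll zoom in, then triangulate the caps.

Run:
```python
import cv2,numpy as np
a=cv2.imread("pics/scene0.png")[140:320,200:430]; b=cv2.imread("pics/top0.png")[135:260,205:435]
cv2.imwrite("pics/zs.png",cv2.resize(a,None,fx=3.3,fy=3.3,interpolation=cv2.INTER_CUBIC))
cv2.imwrite("pics/zt.png",cv2.resize(b,None,fx=3.4,fy=3.4,interpolation=cv2.INTER_CUBIC))
```

```text
(no output)
```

View pics/zs.png

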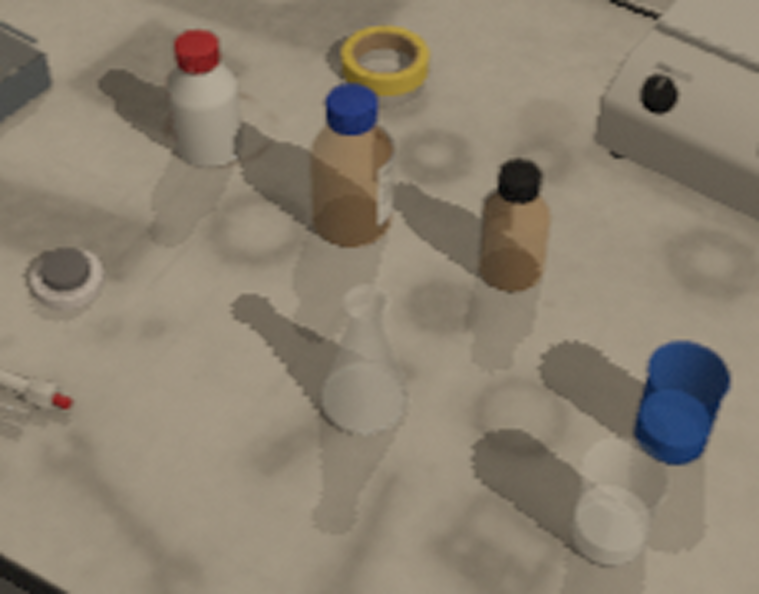

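View pics/zt.png

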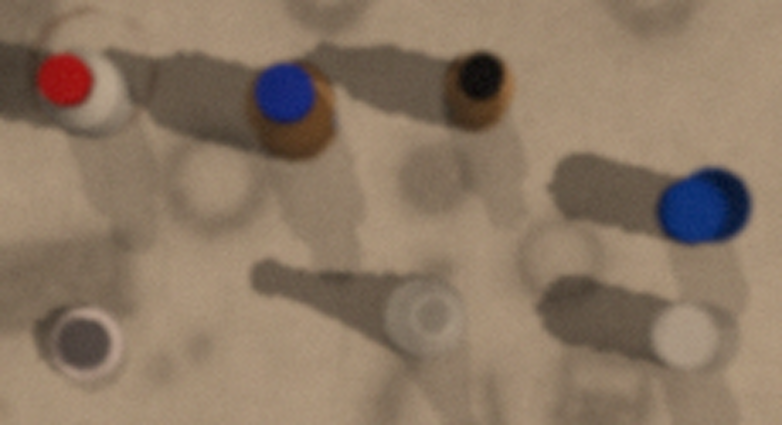

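The zoomed views show the cap-top ellipses. In zoomed scene pixels: red (197,42), blue (352,98), black (520,172), flask mouth (364,300), button (65,265). In the zoomed top view: flask mouth (433,315), beaker (685,337), button (85,342).

```bash
cat > h.py <<'E'
import cv2,numpy as np
from rig import ctrl
S=ctrl.snapshot("scene");T=ctrl.snapshot("top")
def ray(s,p):
    return np.array(s["origin"]),np.array(s["attitude"])@[(p[0]-s["cx"])/s["fx"],(p[1]-s["cy"])/s["fy"],1]
def plane(s,p,z):
    o,d=ray(s,p);return o+d*(z-o[2])/d[2]
def tri(ps,pt):
    (o1,d1),(o2,d2)=ray(S,ps),ray(T,pt)
    k=np.linalg.lstsq(np.c_[d1,-d2],o2-o1,rcond=None)[0]
    a,b=o1+k[0]*d1,o2+k[1]*d2
    return (a+b)/2,np.linalg.norm(a-b)
zs=lambda u,v:(u/3.3+200-.35,v/3.3+140-.35)
zt=lambda u,v:(u/3.4+205-.35,v/3.4+135-.35)
E
python3 - <<'E'
from h import *
hsv=cv2.cvtColor(T["color"],cv2.COLOR_RGB2HSV)
def cen(lo,hi,box):
    x0,x1,y0,y1=box
    m=cv2.inRange(hsv[y0:y1,x0:x1],lo,hi);ct=max(cv2.findContours(m,0,1)[0],key=cv2.contourArea)
    (u,v),r=cv2.minEnclosingCircle(ct);return (u+x0,v+y0),r
C={"red":(cen((0,170,60),(8,255,255),(205,245,140,180)),zs(197,42),.112),
"blue":(cen((110,130,50),(130,255,255),(270,310,140,190)),zs(352,98),.124),
"black":(cen((0,0,0),(179,255,40),(330,360,140,175)),zs(520,172),.100),
"flask":((zt(433,315),0),zs(364,300),.104),
"button":((zt(85,342),18/3.4*3),zs(65,265),.02)}
for n,((pt,r),ps,z) in C.items():
    X,e=tri(ps,pt);print(n,np.round(pt,1),"dia",round(2*r/386.5*(.954-z),3),"tri",np.round(X,4),"gap",round(e,4),"planeT",np.round(plane(T,pt,z),4),"planeS",np.round(plane(S,ps,z),4))
print("beaker",plane(T,zt(685,337),.07))
s=ctrl.sense();R=s["tcp_rot"];p=s["tool_pos"];print(p,s["clock"])
E
```

```text
red [223.5 158.1] dia 0.034 tri [0.6134 0.2442 0.1139] gap 0.0033 planeT [0.6128 0.2461 0.112 ] planeS [0.6161 0.2443 0.112 ]
blue [288.5 162.1] dia 0.035 tri [0.6019 0.1013 0.1271] gap 0.0039 planeT [0.6014 0.1032 0.124 ] planeS [0.6061 0.1015 0.124 ]
black [346.  157.5] dia 0.028 tri [ 0.6159 -0.0254  0.1027] gap 0.0047 planeT [ 0.6152 -0.0236  0.1   ] planeS [ 0.62   -0.0264  0.1   ]
flask [332.  227.3] dia 0.0 tri [0.4602 0.0091 0.1055] gap 0.0005 planeT [0.4601 0.0093 0.104 ] planeS [0.4614 0.0095 0.104 ]
button [229.6 235.2] dia 0.077 tri [0.4425 0.2499 0.0222] gap 0.0011 planeT [0.4421 0.2508 0.02  ] planeS [0.4442 0.251  0.02  ]
beaker [ 0.44393674 -0.16182859  0.07      ]
[0.22639274 0.58243585 0.2496543 ] 0.2
```

Blue is the tallest: it triangulates to z=0.127 and the other two to 0.114 and 0.103, all as expected. First I move over it at the current height with the gripper shut.

The rows are not in the units I measure in: shifts go in shares of 750 mm and turns go in shares of 90 degrees. I convert before sending: -0.262 m is -0.3493, -0.245 m is -0.3267.

Request:
apply_moves(
  series=[0,0,0,-0.0267,-0.016,0,0,0,0,0,-0.06,-0.036,0,0,0,0,0,-0.1,-0.06,0,0,0,0,0,-0.14,-0.0827,0,0,0,0,0,-0.18,-0.1067,0,0,0,0,0,-0.22,-0.1307,0,0,0,0,0,-0.26,-0.1547,0,0,0,0,0,-0.2933,-0.1747,0,0,0,0,0,-0.3267,-0.1947,0,0,0,0,0,-0.3493,-0.208,0,0],
)

```text
clock: 1.2
tool_pos: [0.415, 0.3408, 0.25]
tcp_rot: [[-0.932, 0.363, 0.0], [0.363, 0.932, -0.0], [-0.0, -0.0, -1.0]]
wrist_force: [1.3, 0.9, 0.3]
grip_width: -0.0
grasp_force: 0.0
```

Scaled: -0.262 m is -0.3493, -0.245 m is -0.3267.

Request:
apply_moves(
  series=[0,0,0,-0.0267,-0.016,0,0,0,0,0,-0.06,-0.036,0,0,0,0,0,-0.1,-0.06,0,0,0,0,0,-0.14,-0.0827,0,0,0,0,0,-0.18,-0.1067,0,0,0,0,0,-0.22,-0.1307,0,0,0,0,0,-0.26,-0.1547,0,0,0,0,0,-0.2933,-0.1747,0,0,0,0,0,-0.3267,-0.1947,0,0,0,0,0,-0.3493,-0.208,0,0],
)

```text
clock: 2.2
tool_pos: [0.6027, 0.1003, 0.2498]
tcp_rot: [[-0.932, 0.363, -0.0], [0.363, 0.932, -0.0], [0.0, -0.0, -1.0]]
wrist_force: [0.4, -0.1, 0.1]
grip_width: -0.0002
grasp_force: 0.0
```

Scaled: 0.075 m is 0.1, 0.068 m is 0.0907.

Request:
apply_moves(
  series=[0,0,0,0,0.0013,0.0133,0,0,0,0,0,0.0013,0.0333,0,0,0,0,0,0.0013,0.0533,0,0,0,0,0,0.0013,0.0733,0,0,0,0,0,0.0013,0.0907,0,0,0,0,0,0.0013,0.1,0,0,0,0,0,0.0013,0.1,0,0,0,0,0,0.0013,0.1,0,0,0,0,0,0.0013,0.1,0,0,0,0,0,0.0013,0.1,0],
)

```text
clock: 3.2
tool_pos: [0.6024, 0.1028, 0.1756]
tcp_rot: [[-0.932, 0.362, 0.001], [0.362, 0.932, 0.0], [-0.001, 0.001, -1.0]]
wrist_force: [-0.6, -0.0, 0.7]
grip_width: -0.0002
grasp_force: 0.0
```

Run:
```python
from rig import ctrl
import cv2
s=ctrl.snapshot("scene")["color"][100:280,200:430,::-1]
cv2.imwrite("pics/c1.png",cv2.resize(s,None,fx=3.3,fy=3.3))
```

```text
(no output)
```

View pics/c1.png

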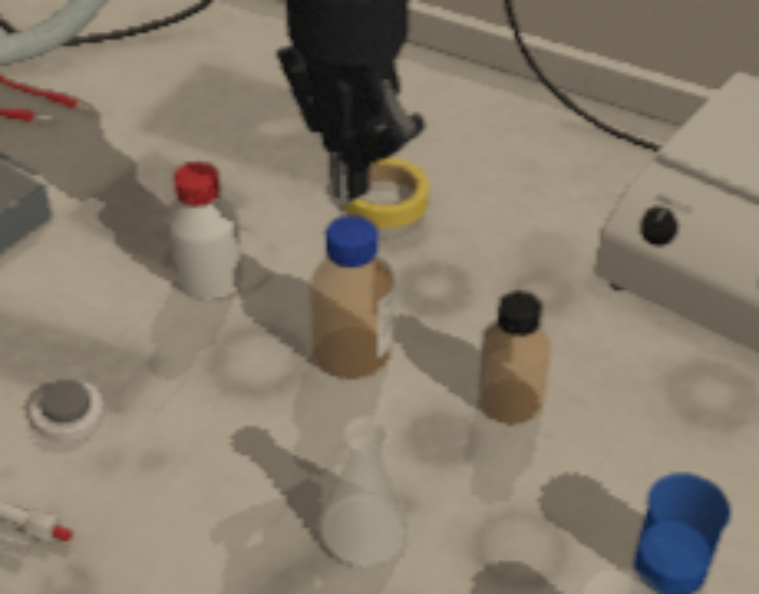

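The fingertips at (350,190) hang centred just above the blue cap at (352,230), with a visible gap. I'll hold here for 2.5 s, then rise and go to the flask.

Request:
apply_moves(
  series=[0,0,0,0,0,0,0,0,0,0,0,0,0,0,0,0,0,0,0,0,0,0,0,0,0,0,0,0,0,0,0,0,0,0,0,0,0,0,0,0,0,0,0,0,0,0,0,0,0,0,0,0,0,0,0,0,0,0,0,0,0,0,0,0,0,0,0,0,0,0],
)

```text
clock: 4.25
tool_pos: [0.6021, 0.1028, 0.175]
tcp_rot: [[-0.932, 0.362, -0.0], [0.362, 0.932, 0.0], [0.0, 0.0, -1.0]]
wrist_force: [0.1, 0.7, 0.4]
grip_width: 0.0
grasp_force: 0.0
```

Request:
apply_moves(
  series=[0,0,0,0,0,0,0,0,0,0,0,0,0,0,0,0,0,0,0,0,0,0,0,0,0,0,0,0,0,0,0,0,0,0,0,0,0,0,0,0,0,0,0,0,0,0,0,0,0,0,0,0,0,0,0,0,0,0,0,0,0,0,0,0,0,0,0,0,0,0],
)

```text
clock: 5.25
tool_pos: [0.6022, 0.1028, 0.175]
tcp_rot: [[-0.932, 0.362, 0.0], [0.362, 0.932, 0.0], [-0.0, 0.0, -1.0]]
wrist_force: [0.2, -0.7, 0.4]
grip_width: 0.0
grasp_force: 0.0
```

Scaled: -0.04 m is -0.0533, -0.025 m is -0.0333.

Request:
apply_moves(
  series=[0,0,0,0,0,0,0,0,0,0,0,0,0,0,0,0,0,0,0,0,0,0,0,0,0,0,0,0,0,0,0,0,0,0,0,0,0,0,0,0,0,0,0,0,0,0,0,-0.0133,0,0,0,0,0,0,-0.0333,0,0,0,0,0,0,-0.0533,0,0,0,0,0,0,-0.0533,0],
)

```text
clock: 6.25
tool_pos: [0.6029, 0.1029, 0.2175]
tcp_rot: [[-0.932, 0.362, 0.004], [0.362, 0.932, 0.0], [-0.003, 0.002, -1.0]]
wrist_force: [-0.4, -0.2, 0.1]
grip_width: -0.0001
grasp_force: 0.0
```

Scaled: -0.139 m is -0.1853, -0.119 m is -0.1587.

Request:
apply_moves(
  series=[0,0,0,0.0133,-0.0187,0,0,0,0,0,0.0333,-0.0467,0,0,0,0,0,0.06,-0.084,0,0,0,0,0,0.0867,-0.1213,0,0,0,0,0,0.1133,-0.1587,0,0,0,0,0,0.132,-0.1853,0.0133,0,0,0,0,0.132,-0.1853,0.04,0,0,0,0,0.132,-0.1853,0.0667,0,0,0,0,0.132,-0.1853,0.08,0,0,0,0,0.132,-0.1853,0.08,0],
)

```text
clock: 7.25
tool_pos: [0.4591, 0.0092, 0.154]
tcp_rot: [[-0.932, 0.362, -0.002], [0.362, 0.932, 0.0], [0.002, -0.0, -1.0]]
wrist_force: [0.2, 0.4, -0.5]
grip_width: -0.0003
grasp_force: 0.0
```

Run:
```python
from rig import ctrl
import cv2
s=ctrl.snapshot("scene")["color"][140:320,200:430,::-1]
cv2.imwrite("pics/c2.png",cv2.resize(s,None,fx=3.3,fy=3.3))
```

```text
(no output)
```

View pics/c2.png

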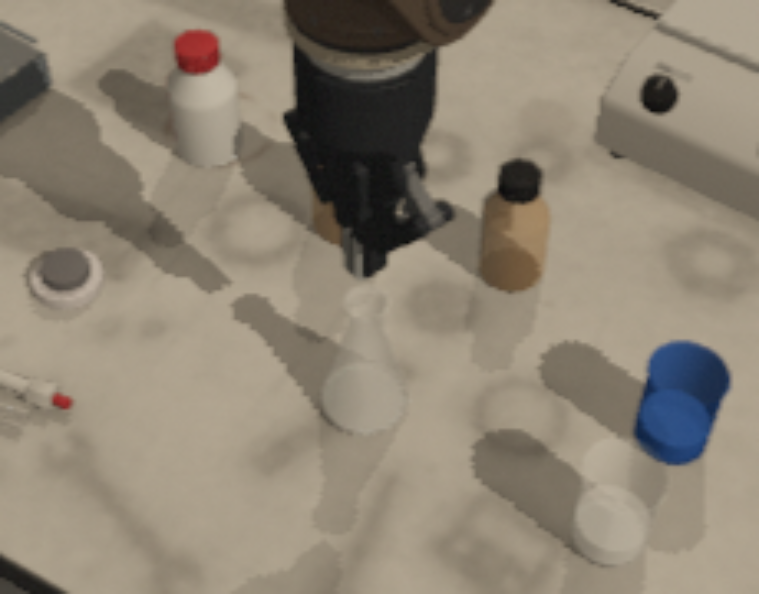

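The fingertips at (365,265) are centred above the flask mouth at (364,300) and clear of it. I'll hold here, rise, then go to above the button.

Request:
apply_moves(
  series=[0,0,0,0,0,0,0,0,0,0,0,0,0,0,0,0,0,0,0,0,0,0,0,0,0,0,0,0,0,0,0,0,0,0,0,0,0,0,0,0,0,0,0,0,0,0,0,0,0,0,0,0,0,0,0,0,0,0,0,0,0,0,0,0,0,0,0,0,0,0],
)

```text
clock: 8.3
tool_pos: [0.4595, 0.0091, 0.155]
tcp_rot: [[-0.932, 0.362, -0.0], [0.362, 0.932, 0.0], [0.0, 0.0, -1.0]]
wrist_force: [0.5, -0.7, -0.4]
grip_width: -0.0001
grasp_force: 0.0
```

Request:
apply_moves(
  series=[0,0,0,0,0,0,0,0,0,0,0,0,0,0,0,0,0,0,0,0,0,0,0,0,0,0,0,0,0,0,0,0,0,0,0,0,0,0,0,0,0,0,0,0,0,0,0,0,0,0,0,0,0,0,0,0,0,0,0,0,0,0,0,0,0,0,0,0,0,0],
)

```text
clock: 9.3
tool_pos: [0.4595, 0.0091, 0.155]
tcp_rot: [[-0.932, 0.362, 0.0], [0.362, 0.932, 0.0], [0.0, 0.0, -1.0]]
wrist_force: [0.7, -0.3, 0.8]
grip_width: 0.0001
grasp_force: 0.0
```

Scaled: -0.04 m is -0.0533, -0.025 m is -0.0333.

Request:
apply_moves(
  series=[0,0,0,0,0,0,0,0,0,0,0,0,0,0,0,0,0,0,0,0,0,0,0,0,0,0,0,0,0,0,0,0,0,0,0,0,0,0,0,0,0,0,0,0,0,0,0,-0.0133,0,0,0,0,0,0,-0.0333,0,0,0,0,0,0,-0.0533,0,0,0,0,0,0,-0.0533,0],
)

```text
clock: 10.3
tool_pos: [0.4602, 0.0091, 0.1969]
tcp_rot: [[-0.932, 0.362, 0.003], [0.362, 0.932, -0.0], [-0.003, 0.001, -1.0]]
wrist_force: [-0.6, -1.2, -0.4]
grip_width: -0.0004
grasp_force: 0.0
```

Scaled: 0.218 m is 0.2907, 0.208 m is 0.2773.

Request:
apply_moves(
  series=[0,0,0,0.0093,0.02,0,0,0,0,0,0.024,0.0507,0,0,0,0,0,0.0427,0.0907,0,0,0,0,0,0.0613,0.1307,0,0,0,0,0,0.08,0.1693,0,0,0,0,0,0.0987,0.2093,0,0,0,0,0,0.1173,0.2493,0,0,0,0,0,0.1307,0.2773,0,0,0,0,0,0.1373,0.2907,0,0,0,0,0,0.1373,0.2907,0,0],
)

```text
clock: 11.3
tool_pos: [0.4422, 0.2503, 0.1947]
tcp_rot: [[-0.933, 0.361, -0.0], [0.361, 0.933, -0.0], [0.0, -0.0, -1.0]]
wrist_force: [-0.3, -0.5, 0.3]
grip_width: -0.0002
grasp_force: 0.0
```

Scaled: 0.135 m is 0.18, 0.125 m is 0.1667.

Request:
apply_moves(
  series=[0,0,0,0,0,0.0133,0,0,0,0,0,0,0.04,0,0,0,0,0,0,0.0667,0,0,0,0,0,0,0.0933,0,0,0,0,0,0,0.12,0,0,0,0,0,0,0.1467,0,0,0,0,0,0,0.1667,0,0,0,0,0,0,0.18,0,0,0,0,0,0,0.18,0,0,0,0,0,0,0.18,0],
)

```text
clock: 12.3
tool_pos: [0.4427, 0.2492, 0.0601]
tcp_rot: [[-0.932, 0.363, -0.0], [0.363, 0.932, -0.0], [0.0, -0.0, -1.0]]
wrist_force: [0.6, 0.3, 0.2]
grip_width: -0.0002
grasp_force: 0.0
```

Run:
```python
from rig import ctrl
import cv2
s=ctrl.snapshot("scene")["color"][140:290,140:340,::-1]
cv2.imwrite("pics/c3.png",cv2.resize(s,None,fx=3.6,fy=3.6))
```

```text
(no output)
```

View pics/c3.png

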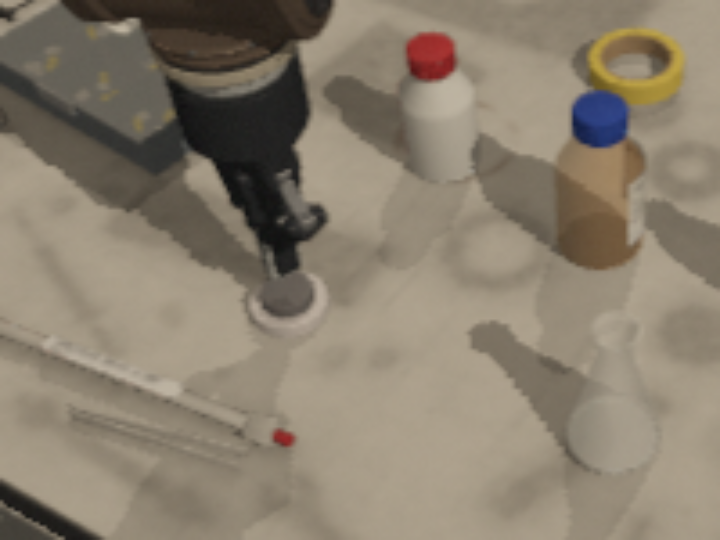

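The fingertips at (283,268) are centred over the grey button at (288,292). Next I descend slowly and watch the force.

Scaled: 0.021 m is 0.028, 0.02 m is 0.0267.

Request:
apply_moves(
  series=[0,0,0,0,0,0.0067,0,0,0,0,0,0,0.0133,0,0,0,0,0,0,0.0187,0,0,0,0,0,0,0.0213,0,0,0,0,0,0,0.024,0,0,0,0,0,0,0.0267,0,0,0,0,0,0,0.028,0,0,0,0,0,0,0.028,0,0,0,0,0,0,0.028,0],
)

```text
clock: 13.25
tool_pos: [0.4425, 0.2497, 0.0391]
tcp_rot: [[-0.932, 0.362, 0.0], [0.362, 0.932, 0.0], [-0.0, 0.0, -1.0]]
wrist_force: [-1.9, 0.3, 2.3]
grip_width: 0.0001
grasp_force: 1.1
```

Scaled: 0.003 m is 0.004, 0.002 m is 0.0027.

Request:
apply_moves(
  series=[0,0,0,0,0,0.0013,0,0,0,0,0,0,0.0027,0,0,0,0,0,0,0.004,0,0,0,0,0,0,0.004,0],
)

```text
clock: 13.65
tool_pos: [0.4425, 0.2497, 0.036]
tcp_rot: [[-0.932, 0.362, -0.0], [0.362, 0.932, 0.0], [0.0, 0.0, -1.0]]
wrist_force: [-1.4, -0.1, 3.8]
grip_width: -0.0001
grasp_force: 2.0
```

Scaled: 0.002 m is 0.0027, 0.001 m is 0.0013.

Request:
apply_moves(
  series=[0,0,0,0,0,0.0013,0,0,0,0,0,0,0.0027,0,0,0,0,0,0,0.0027,0,0,0,0,0,0,0.0027,0],
)

```text
clock: 14.05
tool_pos: [0.4426, 0.2497, 0.0346]
tcp_rot: [[-0.932, 0.362, 0.001], [0.362, 0.932, 0.0], [-0.0, 0.0, -1.0]]
wrist_force: [-2.5, -1.0, 14.3]
grip_width: -0.0003
grasp_force: 7.1
```

The force jumped to 14 N at the stop, so the button is fully down. I'll draw clear straight up.

Scaled: -0.14 m is -0.1867, -0.12 m is -0.16.

Request:
apply_moves(
  series=[0,0,0,0,0,0,0,0,0,0,0,0,-0.0067,0,0,0,0,0,0,-0.02,0,0,0,0,0,0,-0.0467,0,0,0,0,0,0,-0.08,0,0,0,0,0,0,-0.12,0,0,0,0,0,0,-0.16,0,0,0,0,0,0,-0.1867,0,0,0,0,0,0,-0.1867,0,0,0,0,0,0,-0.1867,0],
)

```text
clock: 15.05
tool_pos: [0.4424, 0.2495, 0.1741]
tcp_rot: [[-0.932, 0.362, 0.001], [0.362, 0.932, 0.0], [-0.0, 0.0, -1.0]]
wrist_force: [0.4, 0.2, -0.3]
grip_width: -0.0001
grasp_force: 0.0
```

Run:
```python
from rig import ctrl
import cv2
s=ctrl.snapshot("scene")["color"][:,:,::-1]
cv2.imwrite("pics/end.png",s)
a=cv2.imread("pics/scene0.png")
for n,(x0,x1,y0,y1) in {"btn":(208,235,212,236),"red":(250,275,165,190),"blue":(290,320,165,216),"blk":(343,368,188,230),"flask":(295,325,225,275),"beaker":(370,400,270,312)}.items(): print(n,cv2.absdiff(a,s)[y0:y1,x0:x1].mean().round(1))
print(ctrl.sense()["wrist_force"])
```

```text
btn 5.1
red 5.5
blue 4.9
blk 4.6
flask 5.5
beaker 5.5
[-0.21300847  0.60650352 -0.87019873]
```

View pics/end.png

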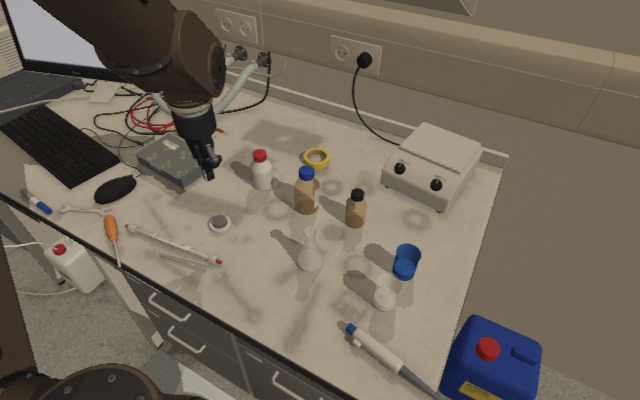

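The arm is clear, the button at (220,223) is back up, and the bottles, flask and beaker all stand where they stood at the start.

```bash
python3 -c "
from rig import ctrl
print(ctrl.job_done())"
```

```text
the job is handed in; nothing more can be done
None
```

I pointed at the tallest bottle (blue cap) and then the conical flask for over two seconds each, pressed the call button to its stop, drew clear with nothing else touched or moved, and handed the job in at about 15 s; no verdict was returned.

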